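# Flip the tested board's status paddle

### The arm

A 6-joint arm with a two-finger parallel gripper is mounted at the origin on the work surface. World frame = base frame: x ahead of the robot, y to its left, z up, the work surface at z = 0. Lengths are in m, angles in rad, forces in N, time in s.
With the tool pointing down it reaches from about 0.275 to 0.825 m from the base axis. Payload 4.9 kg.
Tool frame: the origin (TCP) lies midway between the tips of the shut fingers; the grasp point (between the pads) lies 19 mm behind it (grip_point_offset is the distance from the TCP to the grasp point, in m); z points along the fingers, x is the direction in which the jaws open and shut, and the axes are right-handed (so a half turn about z gives the same grasp; the last joint's range is limited). The gripper opens to 85 mm and grips with 20 to 120 N. Pads are 22 mm wide; open, the fingers measure 114 mm over their backs; the gripper's body (76 mm by 85 mm) begins 54 mm behind the grasp point. The pads swing forward as they close: fully open they stand 13 mm farther back than shut.
Start: joints at [0.976, 0.326, -0.193, 1.052, 0, 1.437], TCP at [0.245, 0.493, 0.191] pointing down, gripper open.
Joint ranges: [-2.65, 2.65], [-0.97, 1.79], [-1.3, 1.35], [-1.93, 2.1], [-1.47, 1.37], [-3.14, 3.14]. Speed limits (rad/s): [2.57, 2.57, 3.14, 3.14, 3.14, 3.14].

### API

Orientations are given as a rotation vector (axis times angle).
In Python, from cell import * gives the robot as it stands. Calls block until the motion is done:
- movep(position, orientation): joint-space move of the TCP to a pose.
- move_l(position, velocity=0.15, rot=None, until_force=None): straight line of the TCP; rot=None keeps the orientation; velocity is the mean speed in m/s. With until_force (N) it stops when the force on the tool has changed by that much, and returns True; else False.
- set_joints(angles): joint-space move.
- let_go() and grab(newtons=None): open the fingers fully, or close them until they stop; newtons is the grip in N (None keeps the last).
- sleep(seconds).
- ik(position, orientation): joint angles nearest the present ones, or None.
- get_state(): the state.
- grab_frame(name): name is "side" or "top" or "wrist"; returns a dict with "img" (420x560x3 uint8, red, green, blue), "fx", "fy", "cx", "cy" (pixels), "cam_to_world" (4x4, takes a point from camera to world coordinates); the wrist camera has in their place "T_tool_cam" (4x4, takes a point from camera to tool coordinates, whose origin is the TCP and whose axes are the tool frame's). Camera axes: x right, y down, z forward; pixel columns grow to the right and rows downward; lengths in m; the calibration is good to about 2 mm. The wrist camera is an equidistant fisheye: a pixel r from the principal point sees the ray r / f radians off the axis. A picture is of the moment at which its call begins: read the wrist's pose just before it. There is no depth.
A pose or a line that the arm cannot do raises MotionError and nothing moves.
- sign_off(): hands the job in, once; it reports no verdict.
Trained networks look in the newest picture that a camera, given by its name, has taken for a name from the list of things; names that differ only in an ending like _2 or _b are one class to them, and where a whole thing is asked for, a point or a joint stands for the part that bears it (a point fixed in the world has none). Each returns a list of dicts, best first, with "score" (0 to 1); they miss things now and then, are a little off and sometimes report something else, mostly with a low value. They report only what shows in the picture. A call takes as long as a camera call. They do not tell look-alikes from the thing itself.
- spot_in(camera, name): "centre" ([column, row] in pixels, amid what is visible of it).
- silhouettes(camera, name): "mask" (420x560 bool, what is visible of it) and "centre" ([column, row] in pixels, amid what is visible of it).
- tip_of(camera, name): "centre" ([column, row] in pixels: a listed point, or the origin of a listed thing).
The state is a dict: "clock": time; "q": joint angles; "joint_velocities": joint speeds; "tau": joint torques, N m; "position": TCP position; "eef_rot": TCP orientation; "contact_force": force on the tool from outside, world axes, zero at the start; "wrist_torque": the same for the moment, N m; "finger_gap": opening from 0.0 (shut) to 1.0 (fully open).
Only numpy, scipy, OpenCV 4.12 (cv2) and the standard library are available. Lean on these libraries where they do the work, as an engineer would, in place of code of your own. Each camera call takes 0.05 s, during which the arm holds its last target.

### The job

The circuit board in the test rack has passed: with a fingertip, push the status paddle in front of the board's tray over its hinge and right down on the other side, so that it lies flat with its disc-marked face up, then move clear. Only push it, gently and without gripping it; leave the other two paddles as they are, and do not pick up or shift the board or anything else on the bench.

Things in the scene. Friction and masses are not known exactly. Their poses are not given: they have to be found in the camera images.
- flag_a (a joint): hinge angle (rad) of the left (+y of the rack) paddle: 0 = level towards the rack's -x (robot's side), thumb fin up, bar-marked face up; pi/2 = standing up; pi = level on the far side, disc-marked face up, at its stop. Starts between 0 and 0.25. Stiff hinge (0.03 N m friction): it stays at any angle it is left at; a push of a few newtons turns it.
- pivot_a (a point): point on the hinge axis (the rack's y) of the left (+y of the rack) paddle, half-way along its width, 65 mm above the table; axes parallel to the rack's. Two 6 mm thick posts carry the hinge, 26 to 32 mm either side of this point, up to 8 mm above it; rubber rests stand 47 mm before and behind it, under the lying plate.
- tip_a (a point): middle of the free edge of the left (+y of the rack) paddle, 60 mm from the hinge axis; turns with it. Paddle: white plate 46 mm wide, 5 mm thick. At the hinge a thumb fin of the same width and thickness crosses it at right angles and reaches 36 mm from the axis to both sides: with the plate lying flat, one fin stands up over the hinge and one hangs down.
- bay_a (a point): middle of the floor of the left (+y of the rack) tray (bay), 12 mm above the table, 119 mm to the rack's +x of the hinge axis of its own paddle; the tray is 86 x 92 mm inside with a rim 7 mm high
- flag_b (a joint): hinge angle (rad) of the middle paddle: 0 = level towards the rack's -x (robot's side), thumb fin up, bar-marked face up; pi/2 = standing up; pi = level on the far side, disc-marked face up, at its stop. Starts between 0 and 0.25. Stiff hinge (0.03 N m friction): it stays at any angle it is left at; a push of a few newtons turns it.
- pivot_b (a point): point on the hinge axis (the rack's y) of the middle paddle, half-way along its width, 65 mm above the table; axes parallel to the rack's. Two 6 mm thick posts carry the hinge, 26 to 32 mm either side of this point, up to 8 mm above it; rubber rests stand 47 mm before and behind it, under the lying plate.
- tip_b (a point): middle of the free edge of the middle paddle, 60 mm from the hinge axis; turns with it. Paddle: white plate 46 mm wide, 5 mm thick. At the hinge a thumb fin of the same width and thickness crosses it at right angles and reaches 36 mm from the axis to both sides: with the plate lying flat, one fin stands up over the hinge and one hangs down.
- bay_b (a point): middle of the floor of the middle tray (bay), 12 mm above the table, 119 mm to the rack's +x of the hinge axis of its own paddle; the tray is 86 x 92 mm inside with a rim 7 mm high
- flag_c (a joint): hinge angle (rad) of the right (-y of the rack) paddle: 0 = level towards the rack's -x (robot's side), thumb fin up, bar-marked face up; pi/2 = standing up; pi = level on the far side, disc-marked face up, at its stop. Starts between 0 and 0.25. Stiff hinge (0.03 N m friction): it stays at any angle it is left at; a push of a few newtons turns it.
- pivot_c (a point): point on the hinge axis (the rack's y) of the right (-y of the rack) paddle, half-way along its width, 65 mm above the table; axes parallel to the rack's. Two 6 mm thick posts carry the hinge, 26 to 32 mm either side of this point, up to 8 mm above it; rubber rests stand 47 mm before and behind it, under the lying plate.
- tip_c (a point): middle of the free edge of the right (-y of the rack) paddle, 60 mm from the hinge axis; turns with it. Paddle: white plate 46 mm wide, 5 mm thick. At the hinge a thumb fin of the same width and thickness crosses it at right angles and reaches 36 mm from the axis to both sides: with the plate lying flat, one fin stands up over the hinge and one hangs down.
- bay_c (a point): middle of the floor of the right (-y of the rack) tray (bay), 12 mm above the table, 119 mm to the rack's +x of the hinge axis of its own paddle; the tray is 86 x 92 mm inside with a rim 7 mm high
- rack: grey base plate fixed to the table, 230 x 350 x 12 mm: a row of three paddles on the robot's side, a tray behind each, 110 mm apart. Origin on the table under the middle hinge; x points from paddles to trays, away from the robot, y along the row, z up (yaw within 0.3 rad of the robot's axes).
- board_center (a point): centre of the green circuit board 68 x 56 mm, 18 mm tall (20 mm at its tallest part), with two rows of screw terminals, lying loose in one of the three trays (the other two hold a steel gear motor 36 mm tall and a finned aluminium heat sink 30 mm tall)
- gearmotor: steel gear motor, 74 mm long with its shaft, 36 mm tall, loose in a tray; origin at the centre of its underside; a bystander, to be left where it is
- heatsink: finned aluminium heat sink 60 x 50 x 30 mm, loose in a tray; origin at the centre of its underside; a bystander, to be left where it is
- estop: emergency stop box 70 x 70 mm with a red mushroom head, 85 mm tall, loose on the table; origin at the centre of its underside; a bystander, to be left where it is
- screwdriver: screwdriver 160 mm long lying on the table on the robot's side of the rack; origin on its axis line at the underside; a bystander, to be left where it is
- mouse: computer mouse 100 x 58 x 32 mm, on the table; origin at the centre of its underside; a bystander, to be left where it is
- parts_cup: grey plastic cup 64 mm across, 75 mm tall, beside the rack's left end; origin at the centre of its underside; a bystander, to be left where it is
- flux_jar: amber jar 44 mm across, 60 mm tall, beside the rack's right end; origin at the centre of its underside; a bystander, to be left where it is
Mind the look-alikes: they are no part of the job. Leave any brown look-alike of the part that bears board_center alone.

How it is judged:
On the way:
1. the paddle in front of the board's tray is pushed up over its hinge, past upright (((horizontal distance between board_center and bay_a below 0.05 m and value of joint flag_a above 1.6 rad) or (horizontal distance between board_center and bay_b below 0.05 m and value of joint flag_b above 1.6 rad) or (horizontal distance between board_center and bay_c below 0.05 m and value of joint flag_c above 1.6 rad))), for 0.1 s.
At the end, for the whole second after the job is handed in: the paddle in front of the tray that holds the circuit board lies flat on the far side (hinge angle above 2.9 rad of 3.14) and at rest, disc face up; the other two paddles are still on their first side (below 0.6 rad); board and all bystanders within 15 mm of where they began (((horizontal distance between board_center and bay_a below 0.05 m and value of joint flag_a above 2.9 rad and velocity of joint flag_a below 0.1 rad/s and value of joint each of flag_b, flag_c below 0.6 rad) or (horizontal distance between board_center and bay_b below 0.05 m and value of joint flag_b above 2.9 rad and velocity of joint flag_b below 0.1 rad/s and value of joint each of flag_a, flag_c below 0.6 rad) or (horizontal distance between board_center and bay_c below 0.05 m and value of joint flag_c above 2.9 rad and velocity of joint flag_c below 0.1 rad/s and value of joint each of flag_a, flag_b below 0.6 rad)) and distance of each of board_center, gearmotor, heatsink, estop, screwdriver, mouse, parts_cup, flux_jar from where it was at the start of the episode below 0.015 m); the robot touches nothing.
It fails at once if another paddle is flipped up ((not (horizontal distance between board_center and bay_a below 0.05 m) and value of joint flag_a above 0.6 rad) or (not (horizontal distance between board_center and bay_b below 0.05 m) and value of joint flag_b above 0.6 rad) or (not (horizontal distance between board_center and bay_c below 0.05 m) and value of joint flag_c above 0.6 rad)).
It fails at once if the board or a bystander is lifted, carried or pushed more than 15 mm (distance of any of board_center, gearmotor, heatsink, estop, screwdriver, mouse, parts_cup, flux_jar from where it was at the start of the episode above 0.015 m).
It fails at once if a paddle is gripped or forced: more than 40 N from the fingers (contact force between the fingers and flag_a above 40 N or contact force between the fingers and flag_b above 40 N or contact force between the fingers and flag_c above 40 N).
It also fails if it takes over 45 s, if anything falls off the work surface, if the arm or the gripper's body presses on something with over 40 N, if the wrist force passes 120 N, or if a joint passes its speed limit or range.

## Working session

There is one attempt and no reset: what is moved stays moved. The work goes in short steps, each a Python script; the robot and the scene stay as the last script left them, time stands still between calls to the robot, and variables do not carry over. Pictures are saved under pics/ and viewed, and the job is handed in when it is done.

```bash
ls; mkdir -p pics; python3 - <<'E'
from cell import *
import cv2
for n in ["side","top","wrist"]:
    f=grab_frame(n); cv2.imwrite(f"pics/{n}0.png",f["img"][:,:,::-1])
    print(n,f["fx"],f["fy"],f["cx"],f["cy"]); print(f.get("cam_to_world",f.get("T_tool_cam")).__repr__())
    for t in ["board_center","pivot_a","pivot_b","pivot_c","bay_a","bay_b","bay_c","tip_a"]:
        try: print(t,[(np.round(d["centre"]).tolist(),round(d["score"],2)) for d in tip_of(n,t)][:4])
        except Exception as e: print(t,repr(e)[:100])
s=get_state();print(s["clock"],s["position"],s["eef_rot"])
E
```

```text
pics
side 446.8952799657562 446.8952799657562 285.86435313763434 206.76043100956855
array([[ 0.65997487, -0.53890954,  0.52345934, -0.0037061 ],
       [-0.75099988, -0.45394453,  0.47951387, -0.50922357],
       [-0.02079309, -0.709585  , -0.70431298,  0.8319732 ],
       [ 0.        ,  0.        ,  0.        ,  1.        ]])
board_center NameError("name 'np' is not defined")
pivot_a NameError("name 'np' is not defined")
pivot_b NameError("name 'np' is not defined")
pivot_c NameError("name 'np' is not defined")
bay_a NameError("name 'np' is not defined")
bay_b NameError("name 'np' is not defined")
bay_c NameError("name 'np' is not defined")
tip_a NameError("name 'np' is not defined")
top 528.8931890091702 528.8931890091702 273.8916617544672 204.67030370197153
array([[-0.02403482, -0.9958293 ,  0.08801328,  0.47494928],
       [-0.99914752,  0.02688381,  0.03132886, -0.00520111],
       [-0.03356433, -0.08718527, -0.99562652,  1.08039746],
       [ 0.        ,  0.        ,  0.        ,  1.        ]])
board_center NameError("name 'np' is not defined")
pivot_a NameError("name 'np' is n
[... 213 characters left out ...]
e 'np' is not defined")
tip_a NameError("name 'np' is not defined")
wrist 325.19226210127806 325.19226210127806 277.98232734127293 210.34245584884553
array([[ 9.99999588e-01, -7.42940750e-04, -5.21047808e-04,
        -1.03513813e-03],
       [ 8.59541591e-04,  9.59590424e-01,  2.81399145e-01,
        -7.25619662e-02],
       [ 2.90929596e-04, -2.81399477e-01,  9.59590668e-01,
        -1.82673932e-01],
       [ 0.00000000e+00,  0.00000000e+00,  0.00000000e+00,
         1.00000000e+00]])
board_center NameError("name 'np' is not defined")
pivot_a []
pivot_b []
pivot_c []
bay_a []
bay_b []
bay_c []
tip_a []
1.35 [0.24455691 0.49266038 0.19147645] [-2.67003062e+00 -1.65544986e+00  3.56621593e-05]
```

```bash
cat > h.py <<'E'
from cell import *
import numpy as np, cv2
def ray(f,px,z):
    T=np.array(f["cam_to_world"]); d=T[:3,:3]@np.array([(px[0]-f["cx"])/f["fx"],(px[1]-f["cy"])/f["fy"],1])
    return T[:3,3]+d*(z-T[2,3])/d[2]
def proj(f,p):
    T=np.linalg.inv(np.array(f["cam_to_world"])); c=T[:3,:3]@np.array(p)+T[:3,3]
    return np.array([f["fx"]*c[0]/c[2]+f["cx"],f["fy"]*c[1]/c[2]+f["cy"]])
E
python3 - <<'E'
from h import *
z={"board_center":.03,"p":.065,"b":.012,"t":.065}
for n in ["side","top"]:
    f=grab_frame(n)
    for t in ["board_center","pivot_a","bay_a","tip_a","gearmotor","heatsink"]:
        h=z.get(t,z.get(t[0],.012))
        print(n,t,[(np.round(d["centre"]).tolist(),round(d["score"],2),np.round(ray(f,d["centre"],h)[:2],3).tolist()) for d in tip_of(n,t)][:5])
print(get_state()["clock"])
E
```

```text
side board_center [([165.0, 206.0], 0.97, [0.394, 0.278]), ([245.0, 156.0], 0.89, [0.671, 0.264]), ([292.0, 185.0], 0.88, [0.666, 0.08]), ([208.0, 169.0], 0.65, [0.563, 0.303])]
side pivot_a [([311.0, 216.0], 0.72, [0.582, -0.052]), ([355.0, 228.0], 0.68, [0.616, -0.155]), ([271.0, 201.0], 0.57, [0.559, 0.055])]
side bay_a [([293.0, 186.0], 0.9, [0.677, 0.086]), ([367.0, 212.0], 0.87, [0.724, -0.124]), ([328.0, 198.0], 0.83, [0.701, -0.016])]
side tip_a [([301.0, 229.0], 0.95, [0.534, -0.064]), ([258.0, 219.0], 0.88, [0.493, 0.036]), ([345.0, 248.0], 0.74, [0.553, -0.174]), ([370.0, 217.0], 0.33, [0.668, -0.162])]
side gearmotor [([330.0, 203.0], 0.63, [0.693, -0.03]), ([311.0, 216.0], 0.52, [0.621, -0.022])]
side heatsink [([368.0, 214.0], 0.85, [0.722, -0.129])]
top board_center [([121.0, 202.0], 0.87, [0.582, 0.335]), ([141.0, 286.0], 0.83, [0.412, 0.295]), ([151.0, 150.0], 0.81, [0.686, 0.274]), ([249.0, 155.0], 0.57, [0.669, 0.075])]
top pivot_a [([259.0, 209.0], 0.91, [0.557, 0.055]), ([370.0, 175.0], 0.67, [0.617, -0.16])]
top bay_a [([242.0, 154.0], 0.95, [0.675, 0.09]), ([348.0, 125.0], 0.77, [0.728, -0.127])]
top tip_a [([322.0, 220.0], 0.83, [0.532, -0.065]), ([381.0, 206.0], 0.79, [0.556, -0.178]), ([242.0, 151.0], 0.67, [0.672, 0.087])]
top gearmotor [([297.0, 139.0], 0.8, [0.703, -0.022]), ([404.0, 116.0], 0.48, [0.743, -0.242])]
top heatsink [([347.0, 123.0], 0.91, [0.733, -0.125]), ([296.0, 142.0], 0.48, [0.697, -0.02])]
2.05
```

View pics/top0.png

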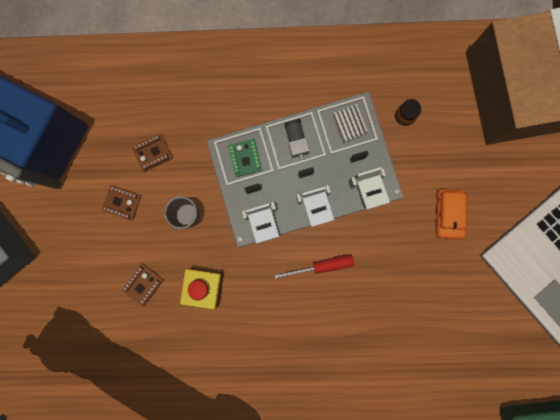

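View pics/side0.png

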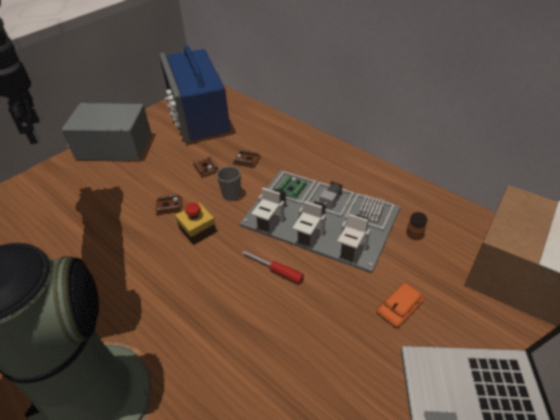

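```bash
python3 - <<'E'
from h import *
from scipy.optimize import least_squares
F={n:grab_frame(n) for n in ["side","top"]}
obs=[]
for n,f in F.items():
    for t,h,x in [("pivot_a",.065,0),("bay_a",.012,.119)]:
        for d in tip_of(n,t):
            if d["score"]>.5: obs.append((n,h,x,np.array(d["centre"])))
def pt(p,x,y,h): c,s=np.cos(p[2]),np.sin(p[2]); return [p[0]+c*x-s*y,p[1]+s*x+c*y,h]
def nearest(p,o): return min((np.append(proj(F[o[0]],pt(p,o[2],y,o[1])),y)-np.append(o[3],0) for y in(.11,0,-.11)),key=lambda e:np.hypot(e[0],e[1]))
def res(p): return np.concatenate([nearest(p,o)[:2] for o in obs])
r=least_squares(res,[.585,-.052,.25],loss="soft_l1"); print(r.x,np.round(res(r.x).reshape(-1,2),1).tolist())
p=r.x; np.save("rack.npy",p)
for k,y in zip("abc",(.11,0,-.11)): print(k,pt(p,0,y,.065),pt(p,.119,y,.012))
out=[]
for n,f in F.items():
    im=f["img"][:,:,::-1].copy(); im=cv2.resize(im,None,fx=4,fy=4,interpolation=cv2.INTER_CUBIC)
    for y in(.11,0,-.11):
        for x,h in [(0,.065),(.119,.012),(-.06,.065),(0,.101)]:
            u=(proj(f,pt(p,x,y,h))+.5)*4; cv2.circle(im,tuple(int(v) for v in u),3,(0,0,255),-1)
        for q in [[(.162,.046),(.162,-.046),(.076,-.046),(.076,.046)]]:
            cv2.polylines(im,[np.array([(proj(f,pt(p,a,y+b,.019))+.5)*4 for a,b in q]).astype(int)],True,(255,255,0),1)
    u=(proj(f,pt(p,.06,.04,.03))*4).astype(int); out.append(im[u[1]-280:u[1]+280,u[0]-190:u[0]+190])
cv2.imwrite("pics/crop1.png",np.hstack(out))
E
```

```text
[ 0.58478074 -0.05038031  0.28052182] [[1.8, 0.5], [-3.8, -0.6], [0.4, 1.7], [2.4, 0.4], [-3.0, -2.0], [-2.5, 0.3], [93.9, -44.2], [-2.4, 1.5], [0.5, -2.8], [0.4, 1.9], [1.2, -2.1], [-1.8, 0.4]]
a [np.float64(0.554326459069469), np.float64(0.05531991066828917), 0.065] [np.float64(0.6686748799777404), np.float64(0.08826590641564508), 0.012]
b [np.float64(0.5847807408527391), np.float64(-0.050380310339356686), 0.065] [np.float64(0.6991291617610106), np.float64(-0.017434314592000774), 0.012]
c [np.float64(0.6152350226360093), np.float64(-0.15608053134700253), 0.065] [np.float64(0.7295834435442807), np.float64(-0.12313453559964663), 0.012]
```

View pics/crop1.png

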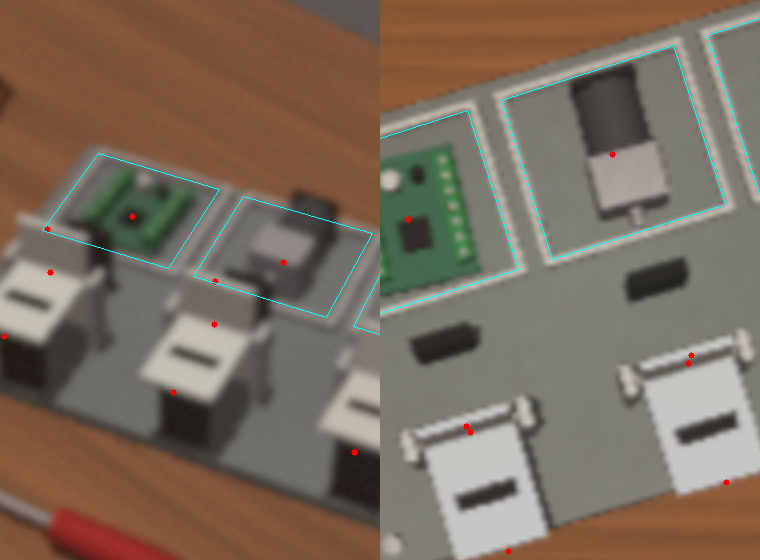

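Candidates for the board, in top image pixels: the green one at (246,157) lies in the left tray. Brown ones at (152,153), (121,202) and (142,285) are loose on the table. The crop shows that only the green one is in a tray, so the paddle to flip is flag_a. The projected rack model overlays it to about 2–3 mm. Next I'll close the fingers and go to a pre-push pose.

```bash
cat >> h.py <<'E'
P=np.load("rack.npy")
def W(x,h,y=.11):
    c,s=np.cos(P[2]),np.sin(P[2]); return np.array([P[0]+c*x-s*y,P[1]+s*x+c*y,.065+h])
_a=(P[2]+np.pi/2)/2
ROT=np.pi*np.array([np.cos(_a),np.sin(_a),0])
def show(name):
    ims=[]
    for n in ["side","wrist"]:
        f=grab_frame(n); im=f["img"][:,:,::-1]
        if n=="side":
            u=proj(f,W(0,.03)).astype(int); im=cv2.resize(im[u[1]-105:u[1]+105,u[0]-70:u[0]+70],None,fx=2,fy=2,interpolation=cv2.INTER_CUBIC)
        ims.append(im)
    cv2.imwrite("pics/"+name,np.hstack(ims)[:,:800])
E
python3 - <<'E'
from h import *
grab(20)
p=get_state()["position"]; move_l([p[0],p[1],.26])
print(ik(W(-.04,.15),ROT))
movep(W(-.04,.15),ROT)
move_l(W(-.035,.05))
s=get_state();print(s["clock"],s["position"],W(-.035,.05),s["contact_force"],s["q"])
show("s1.png")
E
```

```text
[-0.05707106  0.25141395 -0.23451754  1.08486484  0.         -0.33759288]
6.4417 [0.52127589 0.04584699 0.11569244] [0.52069457 0.04562991 0.115     ] [0.24692595 0.46443202 0.06489367] [-5.33918349e-02  3.41676260e-01 -3.78119849e-01  8.49936802e-01
  9.22754443e-07 -3.34338383e-01]
```

View pics/s1.png

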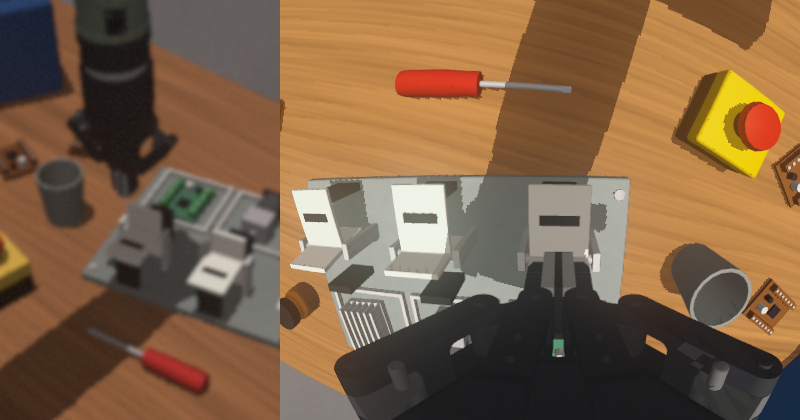

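```bash
python3 - <<'E'
from h import *
f=grab_frame("side")
c=proj(f,W(0,.03)).astype(int)
for x,h in [(-.035,.05),(-.024,.05),(0,.036),(0,0),(-.06,0)]: print(x,h,(proj(f,W(x,h))-c)*2+[140,210])
u=c; im=cv2.resize(f["img"][u[1]-60:u[1]+60,u[0]-60:u[0]+60,::-1],None,fx=5,fy=5,interpolation=cv2.INTER_CUBIC)
for x,h in [(-.035,.05),(0,.036),(0,0),(-.06,0)]: cv2.circle(im,tuple(int(v) for v in (proj(f,W(x,h))-c+60.5)*5),3,(0,0,255),-1)
cv2.imwrite("pics/s2.png",im)
E
```

```text
-0.035 0.05 [126.11661607 217.53052664]
-0.024 0.05 [130.41464426 211.6654856 ]
0 0.036 [140.15048675 207.74453695]
0 0 [141.52893529 229.17478827]
-0.06 0 [118.90866702 261.21266137]
```

View pics/s2.png

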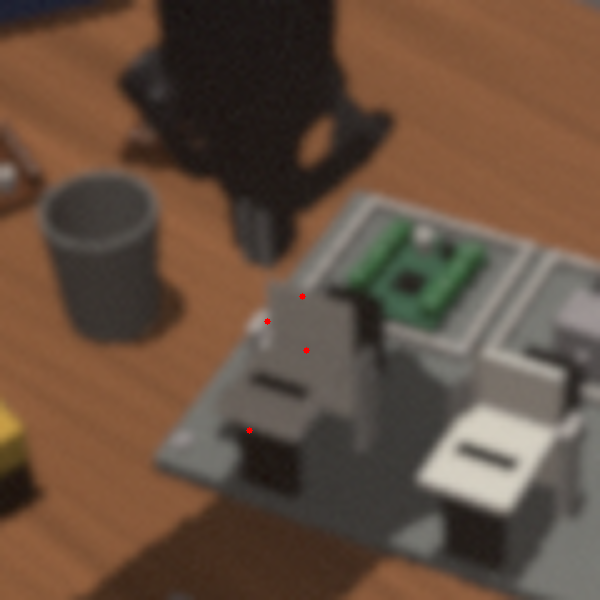

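```bash
python3 - <<'E'
from h import *
s=get_state(); print(s["finger_gap"],s["position"],s["eef_rot"],ROT)
f=grab_frame("wrist"); im=f["img"][200:420,200:380,::-1]
cv2.imwrite("pics/s3.png",cv2.resize(im,None,fx=2.7,fy=2.7,interpolation=cv2.INTER_CUBIC))
f=grab_frame("top"); c=proj(f,W(0,.0)).astype(int); im=cv2.resize(f["img"][c[1]-60:c[1]+60,c[0]-80:c[0]+80,::-1],None,fx=5,fy=5,interpolation=cv2.INTER_CUBIC)
for x,h in [(-.035,.05),(0,.036),(0,0),(-.06,0)]: cv2.circle(im,tuple(int(v) for v in (proj(f,W(x,h))-c+[80.5,60.5])*5),3,(0,0,255),-1)
cv2.imwrite("pics/s4.png",im)
# tcp in wrist img
g=grab_frame("wrist"); T=np.linalg.inv(np.array(g["T_tool_cam"])); 
for q in [(0,0,0,1),(0,0,-.02,1)]:
    v=(T@np.array(q))[:3]; th=np.arctan2(np.hypot(v[0],v[1]),v[2]); e=v[:2]/np.hypot(v[0],v[1])*th*g["fx"]; print((e+[g["cx"],g["cy"]]-[200,200])*2.7)
E
```

```text
-0.0020348237572618477 [0.52163227 0.04563044 0.11614997] [1.88786965e+00 2.50879552e+00 1.87582163e-03] [1.88906515 2.5101867  0.        ]
[211.05401234 111.3362494 ]
[211.02253794 147.86582242]
```

View pics/s3.png

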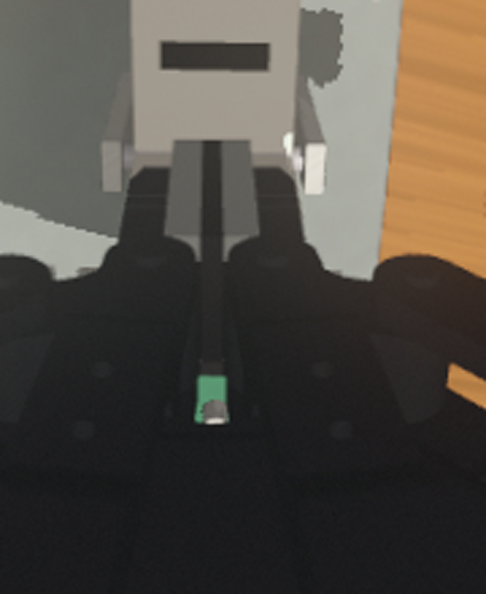

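View pics/s4.png

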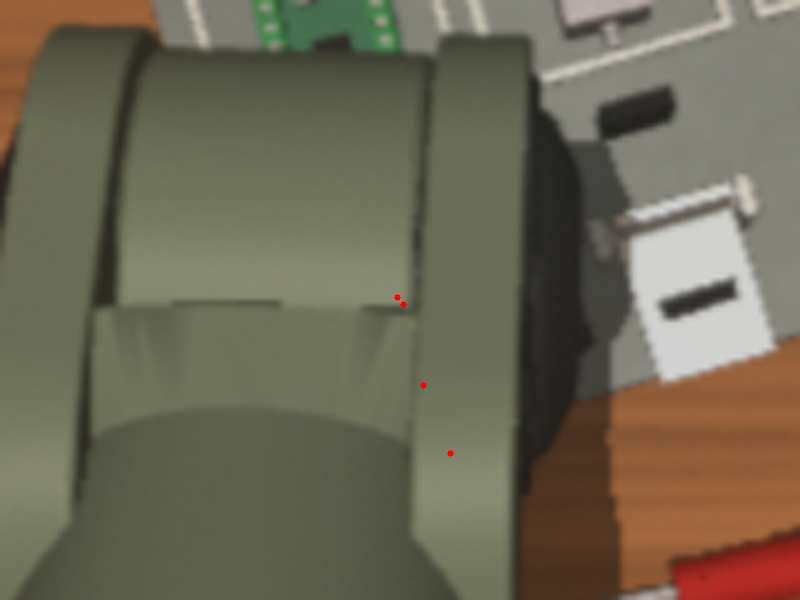

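```bash
python3 - <<'E'
from h import *
f=grab_frame("side")
c=proj(f,W(-.02,.05)).astype(int)
im=cv2.resize(f["img"][c[1]-35:c[1]+30,c[0]-35:c[0]+35,::-1],None,fx=9,fy=9,interpolation=cv2.INTER_NEAREST)
im=cv2.convertScaleAbs(im,alpha=1.6)
for x,h in [(-.035,.05),(-.035,.07),(0,.036),(0,0),(-.06,0)]: cv2.circle(im,tuple(int(v) for v in (proj(f,W(x,h))-c+35.5)*9),3,(0,0,255),-1)
cv2.imwrite("pics/s5.png",im)
E
```

```text
(no output)
```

View pics/s5.png

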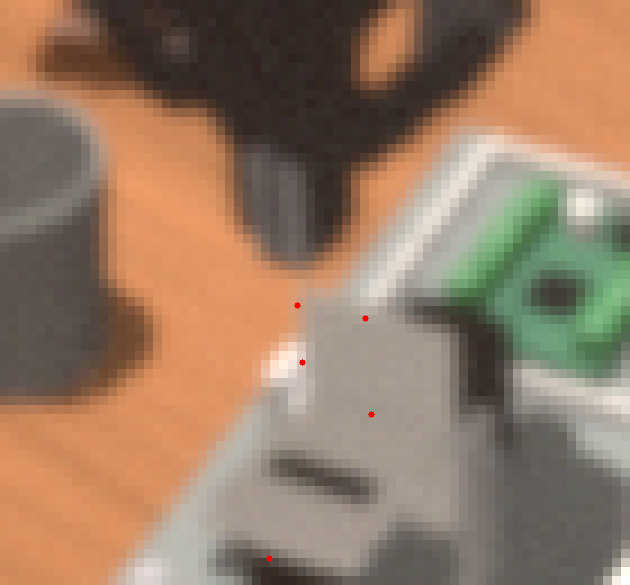

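```bash
cat >> h.py <<'E'
from scipy.spatial.transform import Rotation as R
def toolT():
    s=get_state(); T=np.eye(4); T[:3,:3]=R.from_rotvec(s["eef_rot"]).as_matrix(); T[:3,3]=s["position"]; return T
def wray(g,T,px):
    d=np.array(px,float)-[g["cx"],g["cy"]]; r=np.hypot(*d); th=r/g["fx"]
    v=np.array([d[0]/r*np.sin(th),d[1]/r*np.sin(th),np.cos(th)]); M=T@np.array(g["T_tool_cam"]); return M[:3,3],M[:3,:3]@v
def rackxyz(p): 
    d=np.array(p)-W(0,0); c,s=np.cos(P[2]),np.sin(P[2]); return np.array([c*d[0]+s*d[1],-s*d[0]+c*d[1],d[2]])
E
python3 - <<'E'
from h import *
f=grab_frame("side"); T=toolT(); g=grab_frame("wrist")
c=proj(f,W(-.02,.05)).astype(int)
px=np.array([290,262])/9-35.5+c
o1=np.array(f["cam_to_world"])[:3,3]; d1=ray(f,px,0)-o1; d1/=np.linalg.norm(d1)
o2,d2=wray(g,T,np.array([211,140])/2.7+200)
A=np.stack([d1,-d2],1); k=np.linalg.lstsq(A,o2-o1,rcond=None)[0]
print(rackxyz(o1+k[0]*d1),rackxyz(o2+k[1]*d2))
# check wrist vs rack: project rack pts to wrist
Ti=np.linalg.inv(T@np.array(g["T_tool_cam"])); im=cv2.resize(g["img"][150:420,180:460,::-1],None,fx=2,fy=2)
for x,y,h in [(-.06,.11,0),(0,.139,.008),(0,.081,.008),(-.06,0,0),(0,0,.036),(0,.029,.008),(0,-.029,.008),(-.035,.11,.05)]:
    v=(Ti@np.append(W(x,h,y),1))[:3]; th=np.arctan2(np.hypot(v[0],v[1]),v[2]); e=v[:2]/np.hypot(v[0],v[1])*th*g["fx"]+[g["cx"],g["cy"]]
    cv2.circle(im,tuple(int(q) for q in (e-[180,150])*2),3,(0,0,255),-1)
cv2.imwrite("pics/s6.png",im)
E
```

```text
[-0.0421475  -0.00306417  0.09204414] [-4.54113614e-02 -6.25268627e-05  9.06109081e-02]
```

View pics/s6.png

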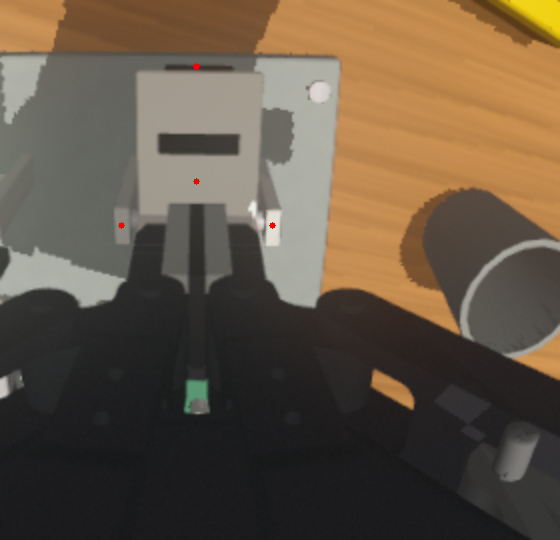

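The two views agree: the visible fingertips triangulate to about 40 mm above the reported TCP. I'll check that with a gentle touch on our own paddle's plate before relying on either number.

```bash
python3 - <<'E'
from h import *
f0=np.array(get_state()["contact_force"])
for h in (.03,.015,.006,.0,-.006):
    r=move_l(W(-.04,h),velocity=.03,until_force=3)
    s=get_state(); print(h,r,rackxyz(s["position"]),np.array(s["contact_force"])-f0,s["clock"])
    if r: break
f=grab_frame("side")
c=proj(f,W(-.02,.05)).astype(int)
im=cv2.resize(f["img"][c[1]-35:c[1]+30,c[0]-35:c[0]+35,::-1],None,fx=8,fy=8)
im=cv2.convertScaleAbs(im,alpha=1.6)
cv2.imwrite("pics/s7.png",im); 
E
```

```text
0.03 False [-3.98598244e-02 -7.30937427e-05  3.01047564e-02] [0.50267169 0.29547734 0.13144202] 7.725
0.015 False [-4.00779421e-02  2.80339053e-05  1.48984553e-02] [-1.67626248  0.5088389  -0.35636162] 8.375
0.006 False [-4.02153674e-02  6.06212633e-05  5.77967002e-03] [-0.05230359  0.52847257  0.6470761 ] 8.825
0.0 False [-4.02510131e-02  8.52871592e-05 -2.70988263e-04] [-0.64584115  0.35303537 -0.46637318] 9.175
-0.006 False [-0.04025508  0.00013254 -0.00628048] [-0.50038776  0.82102549 -0.62493041] 9.525
```

View pics/s7.png

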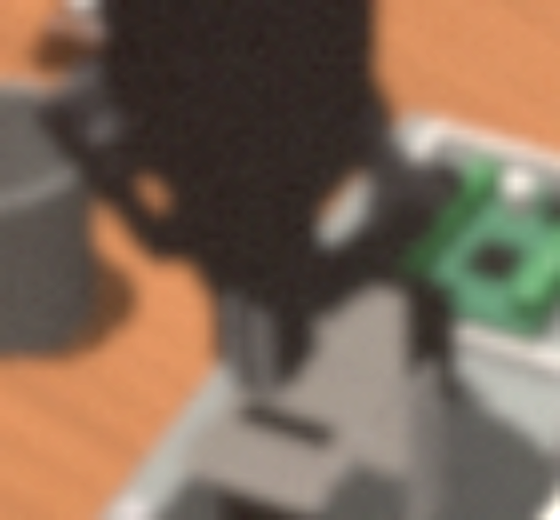

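```bash
python3 - <<'E'
from h import *
for h in (-.014,-.02,-.025,-.030,-.034,-.038,-.042,-.045):
    r=move_l(W(-.04,h),velocity=.03,until_force=3)
    s=get_state(); print(h,r,np.round(rackxyz(s["position"]),4),np.round(s["contact_force"],2),s["clock"])
    if r: break
show("s8.png")
E
```

```text
-0.014 False [-0.0403  0.0001 -0.0143] [ 0.41  0.27 -0.05] 9.9917
-0.02 False [-0.0403  0.0001 -0.0203] [-0.08 -0.07 -0.3 ] 10.3417
-0.025 False [-0.0403  0.0001 -0.0253] [0.68 0.7  0.62] 10.6583
-0.03 False [-0.0402  0.0001 -0.0302] [0.01 0.03 0.11] 10.975
-0.034 False [-0.0402  0.0001 -0.0342] [-0.54 -0.06  0.08] 11.2583
-0.038 True [-0.0395 -0.0002 -0.0375] [-1.64 -0.66  6.46] 11.475
```

View pics/s8.png

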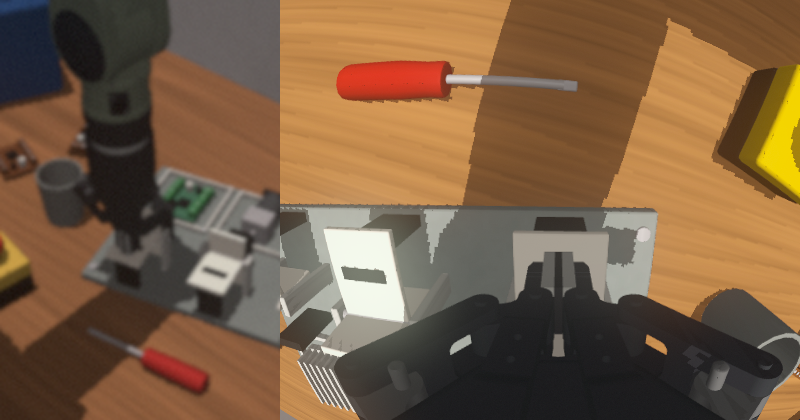

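Contact came at TCP h = −37.5 mm, where the plate top should be at +2.5 mm. So the real fingertip is 40 mm behind the reported TCP, which matches the pictures. I'll use that offset from here. Phase 1 is pushing the thumb fin forward.

```bash
cat >> h.py <<'E'
OFF=.040
def Wt(x,h): return W(x,h-OFF)
def arc(phi,r,half=.011):
    u=np.array([-np.cos(phi),np.sin(phi)]); n=-np.array([np.sin(phi),np.cos(phi)])
    c=r*u+.0025*n; return c[0]-half,c[1]
def st(tag,r=None):
    s=get_state(); x=rackxyz(s["position"]); print(tag,r,np.round([x[0],x[1],x[2]+OFF],4),np.round(s["contact_force"],1),round(s["clock"],2))
E
python3 - <<'E'
from h import *
move_l(Wt(-.04,.028),velocity=.1)
for d in np.deg2rad([90,105,120,135,150,162,172]):
    r=move_l(Wt(*arc(d,.028)),velocity=.08,until_force=12); st(round(np.rad2deg(d)),r)
    if r: break
show("s9.png")
E
```

```text
90 False [-0.0141  0.0002  0.0273] [1.1 0.2 0.3] 12.47
105 False [-0.0064  0.      0.0275] [-0.2  0.8 -0.3] 12.72
120 False [ 0.001  -0.      0.0254] [-0.1 -0.3  0. ] 12.97
135 False [0.0073 0.     0.0213] [ 0.3 -0.9  0.5] 13.22
150 False [0.0121 0.     0.0158] [-0.4 -0.2  0.1] 13.47
162 False [0.0147 0.0001 0.0106] [ 0.1 -0.4 -0.1] 13.72
172 False [0.0162 0.0001 0.006 ] [ 0.2  0.5 -0.6] 13.97
```

View pics/s9.png

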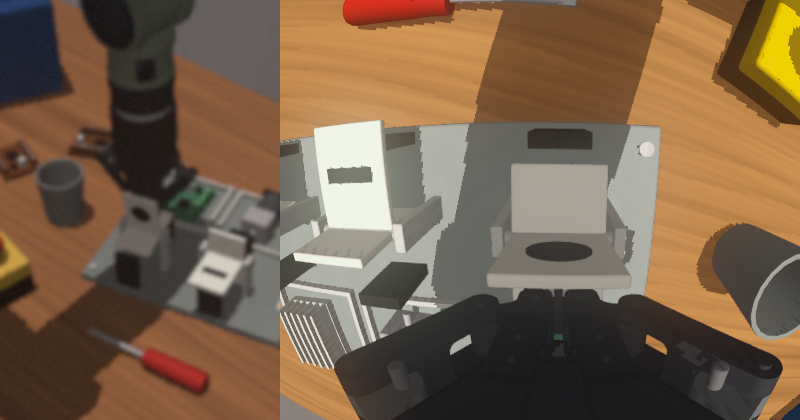

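The plate now stands nearly upright, with its disc face towards the robot: side crop (140,213), wrist (560,250). Phase 2 is lifting clear, going behind it and pushing it over.

```bash
python3 - <<'E'
from h import *
move_l(Wt(.0175,.09),velocity=.15); st("up")
move_l(Wt(-.05,.09),velocity=.2)
move_l(Wt(-.05,.045),velocity=.15); st("behind")
for d in np.deg2rad([90,105,120,135,150,162,172,178]):
    r=move_l(Wt(*arc(d,.045)),velocity=.1,until_force=12); st(round(np.rad2deg(d)),r)
    if r: break
show("s10.png")
E
```

```text
up None [0.017  0.0002 0.0894] [ 0.1 -0.8  0.1] 14.78
behind None [-0.0497  0.0001  0.0447] [ 0.9 -0.6  0.8] 15.71
90 False [-0.0134  0.      0.0453] [-0.4  0.3 -0. ] 16.23
105 False [-0.002  -0.      0.0441] [-0.4  0.4  0.4] 16.49
120 False [0.0091 0.     0.0401] [-0.9 -0.2  0.2] 16.76
135 False [0.0188 0.     0.0333] [-0.6  0.  -0.1] 17.02
150 False [0.0263 0.0001 0.0243] [-0.  -0.7 -0.3] 17.29
162 False [0.0306 0.0001 0.0159] [-0.   0.3  0.5] 17.54
172 False [0.0329 0.0001 0.0082] [ 0.1 -0.4  0.3] 17.79
178 False [0.0337 0.0001 0.0038] [-0.4  0.1 -0.5] 18.04
```

View pics/s10.png

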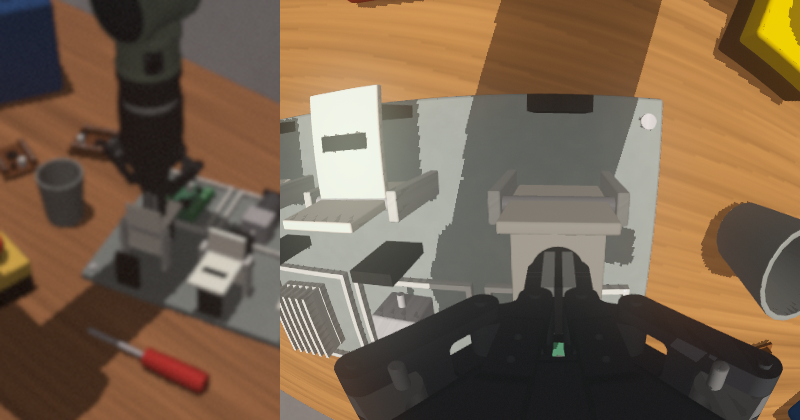

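Now I'll press down lightly to the stop, then lift clear and check.

```bash
python3 - <<'E'
from h import *
r=move_l(Wt(.0345,-.006),velocity=.02,until_force=6); st("press",r)
move_l(Wt(.0345,.09),velocity=.15); 
move_l(Wt(-.02,.12),velocity=.2); st("up")
movep(W(-.20,.16),ROT); st("clear")
f=grab_frame("side"); u=proj(f,W(.03,.03)).astype(int)
a=cv2.resize(f["img"][u[1]-60:u[1]+60,u[0]-60:u[0]+100,::-1],None,fx=2.5,fy=4,interpolation=cv2.INTER_CUBIC)
a=cv2.resize(f["img"][u[1]-60:u[1]+60,u[0]-40:u[0]+60,::-1],None,fx=4,fy=4,interpolation=cv2.INTER_CUBIC)
g=grab_frame("top"); u=proj(g,W(.03,.03)).astype(int)
b=cv2.resize(g["img"][u[1]-60:u[1]+60,u[0]-40:u[0]+60,::-1],None,fx=4,fy=4,interpolation=cv2.INTER_CUBIC)
cv2.imwrite("pics/s11.png",np.hstack([a,b])); cv2.imwrite("pics/s12.png",g["img"][:,:,::-1])
E
```

```text
press True [ 0.0342 -0.0001  0.0026] [-1.7 -0.5  5.7] 18.42
up None [-0.0201 -0.      0.1195] [ 0.6  0.3 -0.6] 19.62
clear None [-0.1986 -0.0005  0.1998] [ 0.5 -0.4  0.3] 20.43
```

View pics/s11.png

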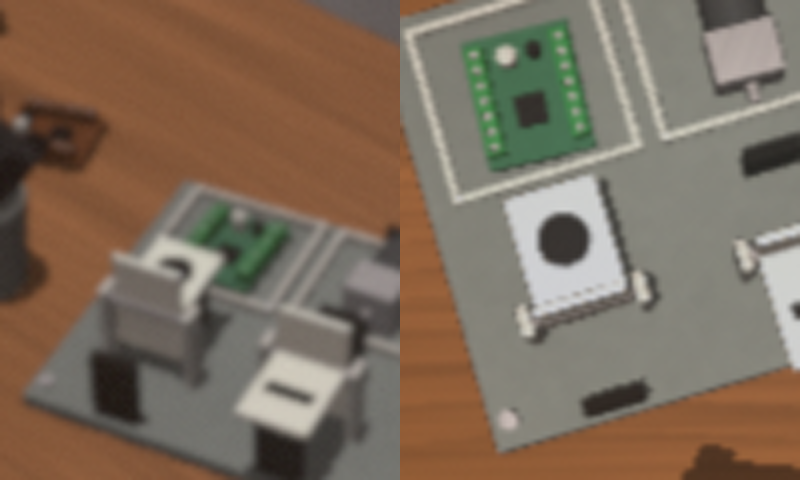

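View pics/s12.png

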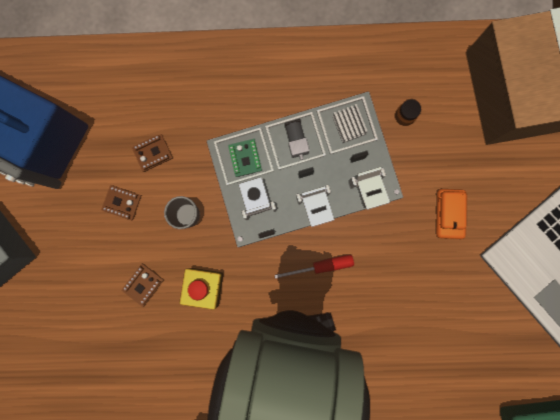

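The top view shows paddle a lying flat on the far side, disc up, at (254,194). The other paddles, the board and the bystanders are where they were, and the arm is clear.

```bash
python3 -c "
from cell import *
sign_off()"
```

```text
the job is handed in; nothing more can be done
```

The left paddle (flag_a), in front of the tray holding the green board, now lies flat on the far side with its disc face up, and I have handed the job in. I pushed the thumb fin forward with the shut fingertips until the plate stood upright. Then I went behind the plate, pushed it over and pressed it down lightly.

- **Paddle:** the final press met about 6 N with the fingertip 2.6 mm above the hinge axis, where a level plate's top should be (2.5 mm). I have no direct reading of the hinge angle.
- **Everything else:** the last side and top pictures show the disc up. By eye, the other two paddles, the board and the bystanders have not moved. The arm was clear of everything at about 20 s on the clock, out of 45 s.
- **One thing disagreed with the description:** the real fingertips sit 40 mm behind the reported TCP. The pictures suggested this, and a touch of a few newtons on this paddle's plate confirmed it, so I corrected for it in all later moves.

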